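Change the vegetable slicer from plain slicing to julienne

TASK

Change the blade insert of the sloping vegetable slicer: lift out the plain insert that is in it and lay it flat, fully down, in the empty middle compartment of the storage caddy, then take the julienne insert (the one with the row of upright teeth) from the caddy and lay it into the slicer, notch over the locating pin, fully down in its seat without forcing it. When it is home, swing the slicer's turn latch all the way shut over its notched end; leave the third insert in its compartment and do not shift the wine bottle, the spice jar, the bowl or the peeler.

Things in the scene. Friction and masses are not known exactly. Their poses are not given: they have to be found in the camera images.
- slicer_bed: Steel bed of the slicer (fixed), 310 x 156 mm, rising at 28 deg. Origin: centre of the insert seat, on its ledges, 81 mm above the worktop; x up the slope, y to the left across the bed, z normal. Seat: opening x -28.5 to 30, y -73 to 73 mm, 6 mm deep; ledges carry an insert's last 18 mm at each y end. A seated insert lies flush, axes parallel, origin within 3 mm of this one.
- pin (a point): Foot of the one locating pin, on the seat's ledge at bed x 0, y +60, z 0 mm; axes as the bed's. The pin is steel, 6 mm thick and 6 mm high with a round top. Near the seat nothing fixed rises over 16 mm above the ledges: guide rails at bed y = +-38 mm, interrupted from x -35 to 37 mm.
- latch (a joint): Turn latch, rad: 0 fully shut (stop), over the insert's notched end; 1.1 to 1.4 at the start. Its steel arm turns about the bed's normal; at value q the knob is at bed x = 44 - 60 cos q, y = 60 + 60 sin q mm. The arm lies 8.5 to 13.5 mm above the ledges: 2.5 mm over a seated insert, stopped by one that is not down. Light friction (0.5 N at the knob), stays where left.
- latch_knob (a point): Upright round black knob at the free end of the latch arm, 12 mm in diameter, standing from 13.5 to 32.5 mm above the ledge plane (bed z); this point is on its axis at bed z = 23 mm. Axes turn with the arm; z is the bed's normal.
- insert_plain: Plain insert: one smooth blade. Starts in the slicer's seat. All inserts: white frame 140 (y) x 52 (x) x 6 mm, 50 to 100 g, origin at the centre of the underside, z out of the upper face. The +y end has a notch 9 mm wide in x, open at the end (y 53.5 to 70 mm), right through. Grip lug at x 0, y -60 mm: 10 mm thick along y, 24 mm wide, top 30 mm above the underside.
- insert_comb: Julienne insert: frame, notch and lug as on insert_plain, plus a row of nine upright steel teeth that reach 16 mm above the underside, at x -23 to -13, y -23 to 34 mm. Starts flat in one of the two outer compartments of the caddy (they swap). 50 to 100 g; origin and axes as on insert_plain.
- comb_notch (a point): Point on the underside of the julienne insert, in its notch, at its x = 0, y = +60 mm; it comes to the point pin (within 5 mm) when the insert is seated.
- insert_wavy: Wavy insert: frame, notch and lug as on insert_plain, with a corrugated blade and no teeth. Lies in the other outer compartment of the caddy and stays there. Origin and axes as on insert_plain.
- caddy: Flat grey storage caddy (fixed), 188 x 152 x 10 mm. Origin: centre of its underside; z up. Three compartments at x = -62, 0, +62 mm, each 58 (x) x 146 mm (y), floor 4 mm and wall tops 10 mm above the worktop. An insert lies in it flush, its y along the caddy's y; the stored ones have their lugs at the caddy's -y end. The middle one is empty at the start.
- wine_bottle: Bystander: small bottle of pink wine, 62 mm in diameter and 216 mm tall, upright on the worktop; origin at the centre of its underside.
- pepper_jar: Bystander: small spice jar with a dark lid, 44 mm in diameter and 105 mm tall, upright between the slicer and the caddy; origin at the centre of its underside.
- bowl: Bystander: white bowl, 140 mm across and 65 mm high; origin at the centre of its underside.
- peeler: Bystander: peeler with an orange handle lying on the worktop, 170 (x) x 25 x 18 mm; origin under its middle.

How it is judged (in metres and radians):
On the way, in this order (a step that is already met when the one before it is completed fails the run):
1. the plain insert is lifted well clear of the slicer's seat (distance between insert_plain and slicer_bed above 0.12 m), for 0.1 s.
2. the julienne insert is fully seated over the pin while the latch is still open (distance between comb_notch and pin below 0.005 m and z of insert_comb in the frame of slicer_bed below 0.0018 m and angle between the z axis of insert_comb and the z axis of slicer_bed, either way round below 0.03 rad and angle between the x axis of insert_comb and the x axis of slicer_bed, either way round below 0.06 rad and value of joint latch above 0.7 rad), for 0.2 s.
3. the latch is shut over it (distance between comb_notch and pin below 0.005 m and z of insert_comb in the frame of slicer_bed below 0.0018 m and angle between the z axis of insert_comb and the z axis of slicer_bed, either way round below 0.03 rad and angle between the x axis of insert_comb and the x axis of slicer_bed, either way round below 0.06 rad and value of joint latch below 0.15 rad), for 0.2 s.
At the end, for the whole second after the job is handed in: Julienne insert down in the seat (1.8 mm, 0.03 rad; notch point within 5 mm of the pin's foot), latch below 0.15 rad, plain insert flat and down in the caddy's middle compartment (within 7 mm of centre; underside below 6.5 mm), wavy insert flat within 15 mm of its start, all at rest (all of step 3 and x of insert_plain in the frame of caddy between -0.007 and 0.007 m and y of insert_plain in the frame of caddy between -0.007 and 0.007 m and z of insert_plain in the frame of caddy below 0.0065 m and angle between the z axis of insert_plain and the z axis of caddy, either way round below 0.04 rad and distance of insert_wavy from where it was at the start of the episode below 0.015 m and angle between insert_wavy's own z axis and vertical below 0.04 rad and linear speed of each of insert_comb, insert_plain below 0.02 m/s); the robot touches nothing.
It fails at once if a bystander (wine bottle, spice jar, bowl, peeler) is shifted by more than 30 mm (distance of any of wine_bottle, pepper_jar, bowl, peeler from where it was at the start of the episode above 0.03 m).
It fails at once if the wavy insert is lifted out of its compartment (height (world z) of insert_wavy above 0.03 m).
It fails at once if the julienne insert is forced into the slicer with more than 40 N (contact force between insert_comb and slicer_bed above 40 N).
It also fails if it takes over 67 s, if anything falls off the work surface, if the arm or the gripper's body presses on something with over 40 N, if the wrist force passes 120 N, or if a joint passes its speed limit or range.

ROBOT

A 6-joint arm with a two-finger parallel gripper is mounted at the origin on a cart in front of the work surface, level with it; the furniture and walls round the work are solid. World frame = base frame: x ahead of the robot, y to its left, z up, the work surface at z = 0. Lengths are in m, angles in degrees, forces in N, time in s.
With the tool pointing down it reaches from about 0.3 to 0.75 m from the base axis. Payload 8.5 kg.
Tool frame: the origin (TCP) lies on the centre line of the jaws, within the pads' length; the fingertips stand tips_ahead ahead of it and the grasp point (between the pads) lies 3 mm ahead of it (tips_ahead is the distance from the TCP to the fingertips, in m); z points along the fingers, y is the line along which they close (so a half turn about z gives the same grasp; the last joint's range is limited). The gripper opens to 85 mm and grips with 20 to 120 N. Pads are 22 mm wide; open, the fingers measure 114 mm over their backs; the gripper's body (76 mm by 85 mm) begins 54 mm behind the grasp point. The pads swing forward as they close: fully open they stand 13 mm farther back than shut.
Start: joints at [-79.945, 21.807, 74.336, -0, 83.858, -12.336], TCP at [0.21, -0.509, 0.253] pointing down, gripper open.
Joint ranges: [-178.18, 178.18], [-50.72, 133.34], [12.68, 142.11], [-81.47, 261.47], [9.98, 163.14], [-165.26, 165.26]. Speed limits (degrees/s): [136.94, 136.94, 180, 180, 180, 180].

INTERFACE

Orientations are given as a 3x3 rotation matrix whose columns are the frame's x, y, z axes.
In Python, from rig import observe, get_image, close_job, tips_ahead gives the robot as it stands.
- The arm moves only by the tool creep_tool, called after ">>>" as name(argument=value, ...) on one line, values as JSON. Schema: {"type":"object","properties":{"ticks":{"type":"string"},"grip_n":{"type":"number"},"only":{"type":"string"},"quiet":{"type":"boolean"},"lines":{"type":"string"}},"required":["ticks"],"additionalProperties":false}. ticks is a string of 1 to 10 rows, parted by semicolons, with the numbers parted by spaces; each row has 5 numbers: dx, dy, dz in m, then a turn about the tool's z in degrees, then the finger opening in m; each row shifts and turns the commanded pose from where the row before left it, along the tool's axes as they then stand; what a row does not reach is not made up. A row lasts 1/10 s, in which the tool goes at most 0.05 m and 8.59 degrees, less where a joint would pass 70% of its speed; a pose out of reach is approached as far as the arm can. The fingers move at their own pace and stop on an object; grip_n is the grip in N (left out, the last holds). Time passes only in rows, so rows that do not move let the fingers close. The tool returns the time, the measured TCP pose, the force, the opening and the grip force at its end. only (a regular expression) keeps the lines of the reply that match it, lines (a string "A,B") keeps lines A to B, and quiet returns only ok. Input that does not fit is refused with a message, and nothing moves.
- observe(): the state, without advancing time (a new reading comes with each control period).
- get_image(name): name is "scene" or "side" or "wrist"; returns a dict with "pixels" (384x512x3 uint8, red, green, blue), "depth" (384x512 float32, m along the optical axis (not along the pixel's ray), 0 where there is no reading), "K" (3x3 intrinsics, pixels), "extrinsics" (4x4, takes a point from world to camera coordinates). Camera axes: x right, y down, z forward; pixel columns grow to the right and rows downward; lengths in m; the calibration is good to about 2 mm. A picture is of the moment at which its call begins.
- close_job(): hands the job in; it is judged then, once.
The state is a dict: "time_s": time; "q": joint angles; "qvel": joint speeds; "joint_efforts": joint torques, N m; "position": TCP position; "tool_rot": TCP orientation; "ft_force": force on the tool from outside, world axes, zero at the start; "wrist_torque": the same for the moment, N m; "grip_width": finger opening in m; "gripper_force": force on a finger pad.
Only numpy, scipy, OpenCV 4.12 (cv2) and the standard library are available. Lean on these libraries where they do the work, as an engineer would, in place of code of your own. Each camera call takes 0.05 s, during which the arm holds its last target. There are 200 camera calls.

## Working session

There is one attempt and no reset: what is moved stays moved. The work goes in short steps, Python scripts to look and compute and a tool call to move; the robot and the scene stay as the last step left them, time stands still between calls to the robot, and variables do not carry over. Pictures are saved under pics/ and viewed, at most 10 in all, crops included, and the job is handed in when it is done.

```bash
mkdir -p pics; ls; cat > h.py <<'E'
import numpy as np, cv2
from rig import observe, get_image, tips_ahead
def snap(n,f=None):
    im=get_image(n)
    if f: cv2.imwrite('pics/'+f,cv2.cvtColor(im['pixels'],cv2.COLOR_RGB2BGR))
    np.savez(''+n+'.npz',**im)
    return im
def load(n): return dict(np.load(''+n+'.npz'))
def ray(im,u,v):
    T=im['extrinsics'];R=T[:3,:3];c=-R.T@T[:3,3]
    d=R.T@np.linalg.inv(im['K'])@np.array([u,v,1.]);return c,d
def onz(im,u,v,z):
    c,d=ray(im,u,v);return c+d*(z-c[2])/d[2]
def dep(im,u,v):
    c,d=ray(im,u,v);z=im['depth'][int(round(v)),int(round(u))];return c+d*z
def cloud(im):
    T=im['extrinsics'];h,w=im['depth'].shape
    v,u=np.mgrid[:h,:w];P=np.stack([u,v,np.ones_like(u)],-1)@np.linalg.inv(im['K']).T*im['depth'][...,None]
    return (P-T[:3,3])@T[:3,:3]
def proj(im,p):
    q=im['K']@(im['extrinsics'][:3,:3]@np.asarray(p)+im['extrinsics'][:3,3]);return q[:2]/q[2]
E
python3 - <<'E'
from h import *
np.set_printoptions(precision=4,suppress=True)
s=observe();print(s,tips_ahead)
a=snap('scene');b=snap('side');w=snap('wrist')
for i in (a,b,w): print(-i['extrinsics'][:3,:3].T@i['extrinsics'][:3,3],i['extrinsics'][2,:3],i['K'][0])
g=[cv2.cvtColor(i['pixels'],cv2.COLOR_RGB2BGR) for i in (a,b,w)]
cv2.imwrite('pics/a.png',cv2.resize(g[0],(800,600)))
cv2.imwrite('pics/b.png',cv2.resize(g[1],(800,600)))
E
```

```text
pics
{'time_s': 0.0, 'q': array([-79.9436,  21.8422,  74.385 ,   0.0006,  83.8566, -12.3378]), 'qvel': array([-0.0009,  0.0188, -0.1038,  0.0341,  0.0385, -0.1721]), 'joint_efforts': array([ -0.0015, -44.8467, -23.1277,  -0.0003,   0.0048,   0.    ]), 'position': array([ 0.2095, -0.5083,  0.2527]), 'tool_rot': array([[ 0.9246,  0.381 , -0.0002],
       [ 0.381 , -0.9246,  0.0014],
       [ 0.0003, -0.0014, -1.    ]]), 'ft_force': array([ 0.0416, -0.6265, -0.4175]), 'wrist_torque': array([-0.0263,  0.0008,  0.0206]), 'gripper_force': 0.0, 'grip_width': 0.08544133889286787} 0.022
[ 0.3584 -1.1492  1.1568] [ 0.1243  0.7464 -0.6538] [454.8996   0.     264.4901]
[ 1.0779 -0.7044  0.7048] [-0.4869  0.6865 -0.54  ] [379.3573   0.     252.719 ]
[ 0.2721 -0.4828  0.3728] [-0.2484 -0.1007 -0.9634] [341.3275   0.     252.6456]
```

View pics/a.png

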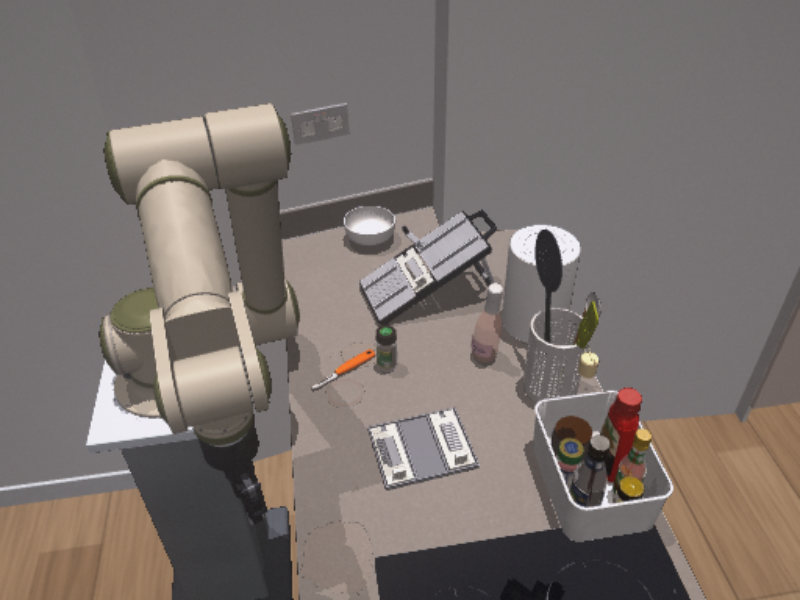

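View pics/b.png

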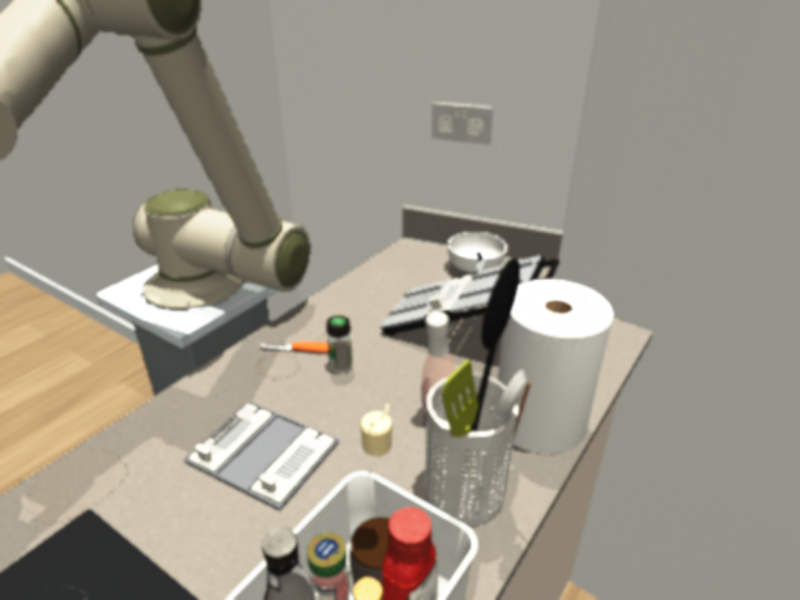

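The scene view shows the slicer centred near (415,268), with its white insert there and the latch at (410,237). The caddy is near (423,447) with the two stored inserts' lugs toward the camera. The jar is at (386,350), the bottle at (487,330) and the bowl at (370,228). The side view shows the same layout.

```bash
python3 - <<'E'
from h import *
np.set_printoptions(precision=4,suppress=True)
a=load('scene');b=load('side')
for n,u,v in [('caddyc',423,447),('cTL',370,430),('cTR',453,410),('cBR',477,467),('cBL',388,486),('insert',415,268),('bedlow',375,305),('bedhigh',470,225),('latch',408,230),('jar',386,330),('bottle',495,288),('bowl',370,228),('lugL',395,478),('lugR',464,460)]:
    print(n,dep(a,u/1.5625,v/1.5625))
C=cloud(a)[120:215,225:320].reshape(-1,3)
m=(C[:,2]>.05)&(C[:,2]<.2);C=C[m]
# RANSAC for 28deg plane
rng=np.random.default_rng(0);best=0
for _ in range(2000):
    p=C[rng.choice(len(C),3,0)];n=np.cross(p[1]-p[0],p[2]-p[0]);L=np.linalg.norm(n)
    if L<1e-6: continue
    n/=L;n*=np.sign(n[2]);
    if abs(np.degrees(np.arccos(n[2]))-28)>4: continue
    k=(abs((C-p[0])@n)<.003)
    if k.sum()>best:best=k.sum();K=k
Q=C[K];c=Q.mean(0);n=np.linalg.svd(Q-c)[2][2];n*=np.sign(n[2]);print(best,len(C),c,n,np.degrees(np.arccos(n[2])),'heading upslope',np.degrees(np.arctan2(-n[1],-n[0])))
A=cv2.cvtColor(a['pixels'],cv2.COLOR_RGB2BGR)
cv2.imwrite('pics/c.png',np.hstack([cv2.resize(A[125:215,222:322],(400,360),interpolation=2),cv2.resize(A[255:320,228:312],(400,310),interpolation=2)[:310].copy() if 0 else cv2.resize(A[255:325,230:308],(400,360),interpolation=2)]))
E
```

```text
caddyc [ 0.5202 -0.2844  0.0018]
cTL [ 0.4207 -0.2287  0.008 ]
cTR [ 0.6    -0.1984 -0.0016]
cBR [ 0.6156 -0.3483 -0.0001]
cBL [ 0.4379 -0.367   0.008 ]
insert [0.5845 0.1805 0.0858]
bedlow [0.4774 0.1236 0.0322]
bedhigh [0.7277 0.2254 0.1637]
latch [0.5881 0.3045 0.1109]
jar [ 0.4826 -0.0435  0.105 ]
bottle [ 0.708  -0.0738  0.2151]
bowl [0.5074 0.4701 0.0119]
lugL [ 0.4532 -0.3544  0.0121]
lugR [ 0.5915 -0.3376  0.0136]
1281 4012 [0.6324 0.1856 0.1126] [-0.4494 -0.0947  0.8883] 27.33923074255506 heading upslope 11.904331917723594
```

View pics/c.png

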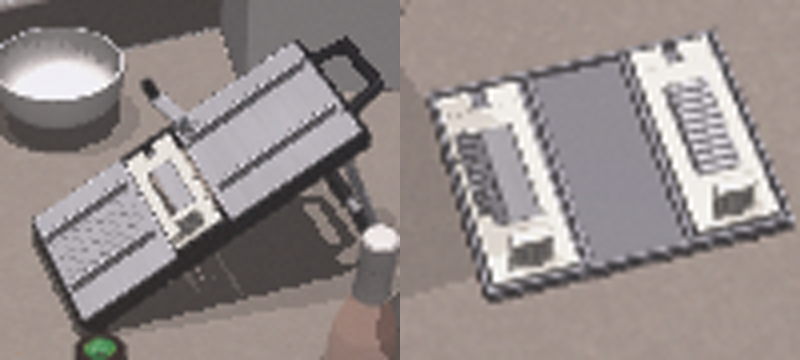

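The right-hand crop shows the julienne insert (teeth on its left edge) in the caddy's left, low-x compartment, with the wavy insert on the right. The left crop shows the latch knob near (148,88), and the plain insert's lug at the near end, at (190,220).

>>> creep_tool(ticks="0.044 -0.009 0 0 0.085;0.044 -0.009 0 0 0.085;0.044 -0.009 0 0 0.085;0.044 -0.009 0 0 0.085;0.044 -0.009 0 0 0.085;0.044 -0.009 0 0 0.085;0.044 -0.009 0 0 0.085;0.044 -0.009 0 0 0.085;0.044 -0.009 0 6 0.085;0 0 0 6 0.085")

```text
time_s: 1.15
position: [0.548, -0.2793, 0.2525]
tool_rot: [[0.983, 0.182, 0.0], [0.182, -0.983, 0.001], [0.0, -0.001, -1.0]]
ft_force: [-1.6, -0.1, -0.4]
grip_width: 0.0849
gripper_force: 0.0
```

```bash
python3 - <<'E'
from h import *
s=observe();print(s['time_s'],s['position'],s['tool_rot'],s['ft_force'])
w=snap('wrist','w1.png');cv2.imwrite('pics/w1.png',cv2.resize(cv2.imread('pics/w1.png'),(800,600)))
np.savez('w1.npz',**w)
E
```

```text
1.15 [ 0.54802572 -0.27929639  0.25252173] [[ 9.83387722e-01  1.81517310e-01  2.31207318e-04]
 [ 1.81516880e-01 -9.83387010e-01  1.26934908e-03]
 [ 4.57775104e-04 -1.20629427e-03 -9.99999168e-01]] [-1.5968589  -0.09393714 -0.36216236]
```

View pics/w1.png

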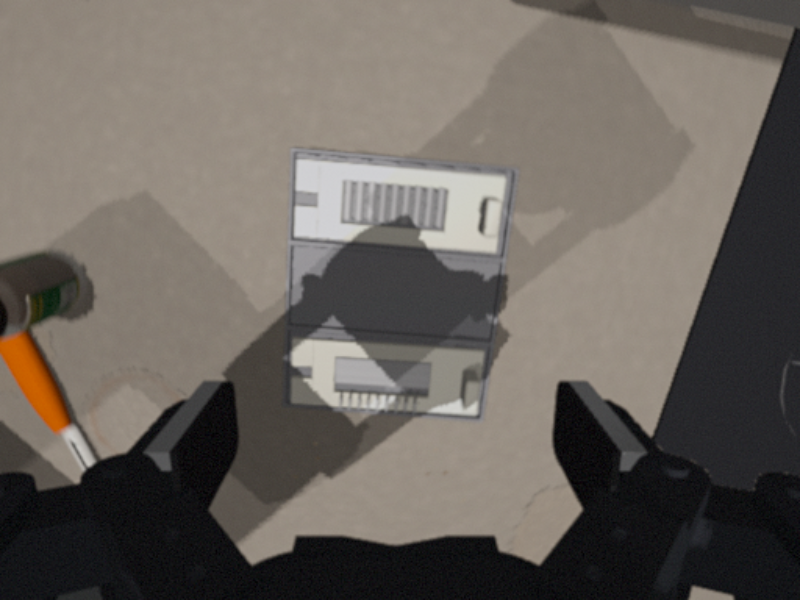

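The wrist view shows the caddy with corners at (294,148), (516,169), (480,420) and (286,406). The julienne insert is at the bottom (low x) with its lug at (471,387), the wavy one is at the top with its lug at (490,215), and the middle compartment is empty.

```bash
python3 - <<'E'
from h import *
np.set_printoptions(precision=4,suppress=True)
w=load('w1');a=load('scene')
P=[onz(w,u/1.5625,v/1.5625,.010) for u,v in [(294,148),(516,169),(480,420),(286,406)]]
P=np.array(P);print(P);print('sizes',[np.linalg.norm(P[i]-P[(i+1)%4]) for i in range(4)],'c',P.mean(0))
e=(P[0]-P[3]+P[1]-P[2]);print('yaw',np.degrees(np.arctan2(e[1],e[0])));f=P[0]-P[1]+P[3]-P[2];print('yaw y',np.degrees(np.arctan2(-f[0],f[1])))
for nm,im in (('w',w),('scene',a)):
    C=cloud(im)
    near=np.hypot(C[...,0]-.52,C[...,1]+.285)<.13
    m=near&(C[...,2]>.005)&(C[...,2]<.016)
    print(nm,'rect',cv2.minAreaRect((C[m][:,:2]*1000).astype(np.float32)), 'counter z',np.median(C[...,2][np.hypot(C[...,0]-.52,C[...,1]+.285)<.2][:]))
    l=near&(C[...,2]>.024)&(C[...,2]<.045)
    n,L,st,ce=cv2.connectedComponentsWithStats(l.astype(np.uint8))
    for i in range(1,n):
        if st[i,4]>15: Q=C[L==i];print(nm,'lug',Q.mean(0),Q.min(0),Q.max(0),st[i,4])
# side/scene 2-view on bed etc: white mask height
    m=near&(im['pixels'].min(2)>150)&(C[...,2]<.02);print('white frame z',np.median(C[...,2][m]))
E
```

```text
[[ 0.6034 -0.2017  0.01  ]
 [ 0.617  -0.3478  0.01  ]
 [ 0.4333 -0.3657  0.01  ]
 [ 0.418  -0.2205  0.01  ]]
sizes [np.float64(0.14668163597532294), np.float64(0.18456668231369167), np.float64(0.14600565602444743), np.float64(0.18639609365632676)] c [ 0.5179 -0.2839  0.01  ]
yaw 5.678163119603548
yaw y 5.650112365754073
w rect ((518.0245971679688, -283.1177978515625), (188.49151611328125, 152.13653564453125), 6.191615104675293) counter z 0.000574269887982387
w lug [ 0.5863 -0.3335  0.0326] [ 0.574  -0.3403  0.0244] [ 0.598  -0.328   0.0358] 269
w lug [ 0.4642 -0.3486  0.0323] [ 0.4507 -0.3551  0.0242] [ 0.475  -0.3435  0.0351] 222
white frame z 0.009468783114429046
scene rect ((521.89208984375, -278.5307312011719), (201.22471618652344, 235.0399627685547), 6.297679901123047) counter z 0.00020580703929097582
scene lug [ 0.5838 -0.3367  0.0304] [ 0.5719 -0.3424  0.0241] [ 0.5952 -0.328   0.0367] 34
scene lug [ 0.4619 -0.3524  0.0311] [ 0.451  -0.3569  0.0242] [ 0.4727 -0.3465  0.0367] 34
white frame z 0.009420227434770017
```

>>> creep_tool(ticks="0 -0.05 0.0 0 0.085;0 -0.05 0.0 0 0.085;0 -0.05 0.0 0 0.085;0 -0.05 0 0 0.085;0 -0.05 0 0 0.085;0 -0.05 0 0 0.085;0.0 -0.05 0 0 0.085;0 -0.05 -0.02 0 0.085;0 -0.03 -0.02 0 0.085;0 0 -0.02 0 0.085")

```text
time_s: 2.2
position: [0.4666, 0.1392, 0.3127]
tool_rot: [[0.983, 0.186, -0.001], [0.186, -0.983, 0.001], [-0.0, -0.001, -1.0]]
ft_force: [0.7, -0.5, -0.3]
grip_width: 0.085
gripper_force: 0.0
```

```bash
python3 - <<'E'
from h import *
w=snap('wrist','w2.png');cv2.imwrite('pics/w2.png',cv2.resize(cv2.imread('pics/w2.png'),(800,600)))
np.savez('w2.npz',**w)
E
```

```text
(no output)
```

View pics/w2.png

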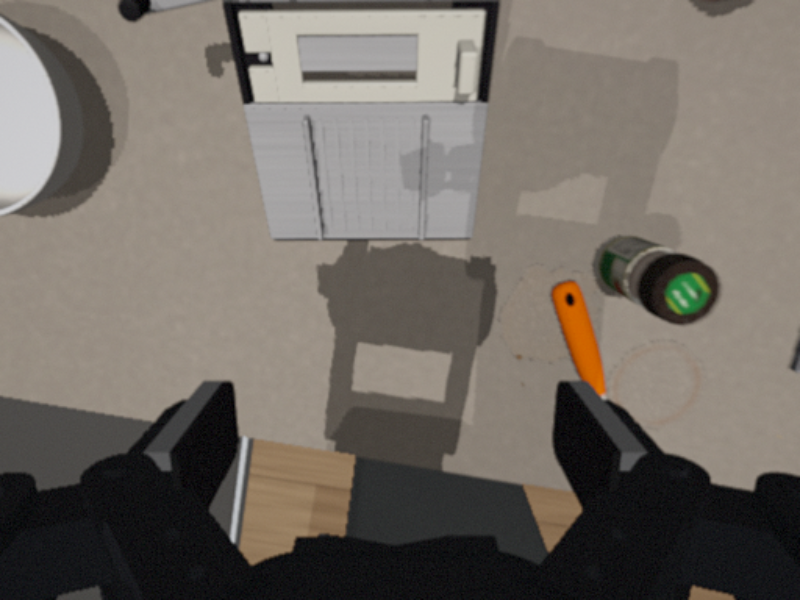

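The slicer bed is at the image top, nearly square to the tool. The plain insert's lug is at (467,68), its notch and pin at (262,57), the latch knob at (133,7) and the jar at (680,290). I'll move forward for a second, better centred view.

>>> creep_tool(ticks="0.04 -0.02 0 0 0.085;0.04 -0.02 0 0 0.06;0.03 0 0 0 0.05;0 0 0 0 0.05")

```text
time_s: 2.65
position: [0.5713, 0.1954, 0.3095]
tool_rot: [[0.983, 0.181, -0.002], [0.181, -0.983, -0.001], [-0.002, 0.0, -1.0]]
ft_force: [-0.6, -1.6, -0.5]
grip_width: 0.0504
gripper_force: 0.0
```

```bash
python3 - <<'E'
from h import *
np.set_printoptions(precision=4,suppress=True)
w=snap('wrist');np.savez('w3.npz',**w)
cv2.imwrite('pics/w3.png',cv2.resize(cv2.cvtColor(w['pixels'],cv2.COLOR_RGB2BGR),(800,600)))
C=cloud(w)
m=(np.hypot(C[...,0]-.6,C[...,1]-.19)<.2)&(C[...,2]>.03)&(C[...,2]<.17)
Q=C[m];c=Q.mean(0)
import random
rng=np.random.default_rng(0);best=0
for _ in range(1500):
    p=Q[rng.choice(len(Q),3,0)];n=np.cross(p[1]-p[0],p[2]-p[0]);L=np.linalg.norm(n)
    if L<1e-6: continue
    n/=L;n*=np.sign(n[2])
    k=abs((Q-p[0])@n)<.0025
    if k.sum()>best:best=k.sum();K=k
S=Q[K];c=S.mean(0);n=np.linalg.svd(S-c,full_matrices=False)[2][2];n*=np.sign(n[2])
print(best,len(Q),c,n,np.degrees(np.arccos(n[2])),np.degrees(np.arctan2(-n[1],-n[0])))
ux=np.array([-n[0],-n[1],0]);ux/=np.linalg.norm(ux);ux=ux*n[2]+np.array([0,0,np.hypot(n[0],n[1])]);uy=np.cross(n,ux)
q=np.stack([(S-c)@ux,(S-c)@uy],1)*1000
print('rect',cv2.minAreaRect(q.astype(np.float32)))
# lug: above plane 18..30 mm
h=(C-c)@n
l=m&(h>.018)&(h<.032)
N,L,st,ce=cv2.connectedComponentsWithStats(l.astype(np.uint8))
for i in range(1,N):
    if st[i,4]>20: Z=C[L==i];print('blob',Z.mean(0),'bed',((Z-c)@ux*1000).min(),((Z-c)@ux*1000).max(),((Z-c)@uy*1000).min(),((Z-c)@uy*1000).max(),h[L==i].max(),ce[i]*1.5625,st[i,4])
E
```

```text
35085 39641 [0.6238 0.1894 0.1085] [-0.4597 -0.0906  0.8834] 27.941434600728794 11.152604791964707
rect ((-36.69427490234375, -0.1916351318359375), (156.2411346435547, 265.0477600097656), 89.87300109863281)
blob [0.5782 0.3005 0.124 ] bed -20.50165213392258 -8.661548260757206 112.6022396819532 124.81598958391703 0.02774685890343953 [216.1837 224.3366] 179
blob [0.5835 0.121  0.1065] bed -61.32384990830219 -37.21430030768104 -64.95333188725384 -54.807054277751554 0.02535453432829368 [516.5951 264.8372] 240
```

View pics/w3.png

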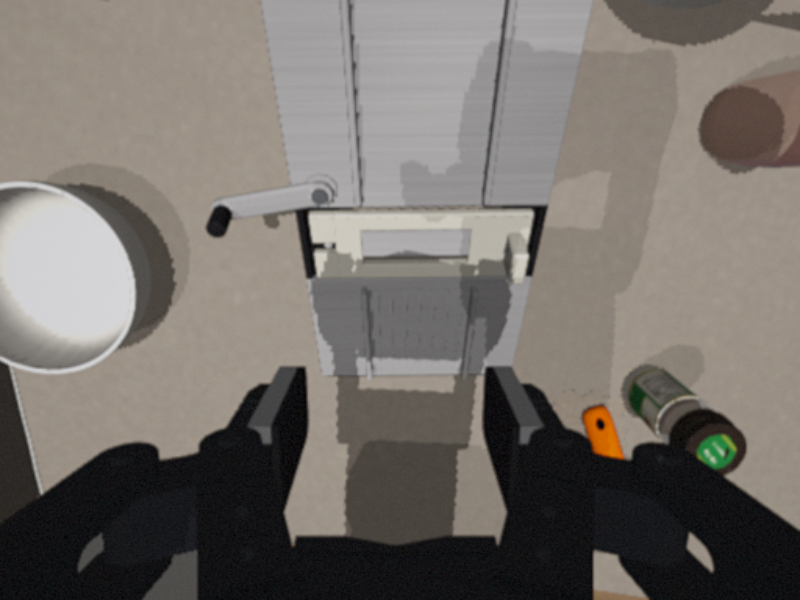

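The latch knob is at (218,220), the plain lug at (517,262), the seat's far edge at row ~207 and its near edge at row ~277. The fitted bed plane has a 27.9° slope and 156 mm width, both matching the text.

```bash
cat >> h.py <<'E'
c0=np.array([0.6238,0.1894,0.1085]);n=np.array([-0.4597,-0.0906,0.8834]);n/=np.linalg.norm(n)
ux=np.array([-n[0],-n[1],0]);ux/=np.linalg.norm(ux);ux=ux*n[2]+np.array([0,0,np.hypot(n[0],n[1])]);uy=np.cross(n,ux)
B=np.stack([ux,uy,n],1); O=c0-.0493*ux-.0002*uy-.006*n
def onbed(im,u,v,z):
    c,d=ray(im,u,v);p=c+d*((O+z*n-c)@n)/(d@n);return B.T@(p-O)*1000
E
python3 - <<'E'
from h import *
np.set_printoptions(precision=4,suppress=True)
print('O',O,'B',B)
for nm,pts in (('w3',[(420,207),(420,277)]),('w2',[(370,102),(360,8)])):
    w=load(nm)
    for u,v in pts: print(nm,onbed(w,u/1.5625,v/1.5625,.006))
w=load('w3');print('knob top',onbed(w,213/1.5625,231/1.5625,.0325))
w2=load('w2')
# pin top: 262,57 in w2 ; 330,247 in w3
print('pin',onbed(w2,262/1.5625,57/1.5625,.006),onbed(w,330/1.5625,246/1.5625,.006))
# white row profile along the centre column (dark gaps)
for nm in('w2','w3'):
    im=load(nm);g=im['pixels'].min(2).astype(int)
    print(nm,[(v,g[v,300]) for v in (range(0,75) if nm=='w2' else range(120,190))])
s=observe()
R=s['tool_rot'];G=O+B@np.array([0,-.06,.018]);tcp=G+np.array([0,0,.003])
print('lug grasp',G,'tool delta',R.T@(tcp-s['position']),'normal in tool',R.T@n)
E
```

```text
O [0.5839 0.1813 0.0801] B [[ 0.8668 -0.1934 -0.4597]
 [ 0.1708  0.9811 -0.0906]
 [ 0.4686 -0.      0.8834]]
w3 [29.6553  0.2904  6.    ]
w3 [-27.5436  -0.9986   6.    ]
w2 [-26.8428  -3.5111   6.    ]
w2 [27.5006  0.0713  6.    ]
knob top [ 32.7475 120.2382  32.5   ]
pin [ 1.1861 60.1741  6.    ] [ 0.2319 58.2827  6.    ]
w2 [(0, np.int64(64)), (1, np.int64(35)), (2, np.int64(13)), (3, np.int64(7)), (4, np.int64(33)), (5, np.int64(77)), (6, np.int64(133)), (7, np.int64(172)), (8, np.int64(186)), (9, np.int64(185)), (10, np.int64(181)), (11, np.int64(180)), (12, np.int64(180)), (13, np.int64(182)), (14, np.int64(181)), (15, np.int64(181)), (16, np.int64(183)), (17, np.int64(180)), (18, np.int64(182)), (19, np.int64(180)), (20, np.int64(180)), (21, np.int64(182)), (22, np.int64(182)), (23, np.int64(183)), (24, np.int64(179)), (25, np.int64(160)), (26, np.int64(145)), (27, np.int64(143)), (28, np.int64(145)), (29, np.int64(147)), (30, np.int64(147)), (31, np.int64(146)), (32, np.int64(151)), (33, np.int64(173)), (34, np.int64(192)), (35, np.int64(190)), (36, np.int64(187)), (37, np.int
[... 1718 characters left out ...]
2, np.int64(157)), (163, np.int64(154)), (164, np.int64(155)), (165, np.int64(158)), (166, np.int64(162)), (167, np.int64(166)), (168, np.int64(158)), (169, np.int64(126)), (170, np.int64(96)), (171, np.int64(96)), (172, np.int64(95)), (173, np.int64(98)), (174, np.int64(95)), (175, np.int64(93)), (176, np.int64(94)), (177, np.int64(86)), (178, np.int64(88)), (179, np.int64(83)), (180, np.int64(84)), (181, np.int64(82)), (182, np.int64(84)), (183, np.int64(81)), (184, np.int64(79)), (185, np.int64(78)), (186, np.int64(78)), (187, np.int64(77)), (188, np.int64(75)), (189, np.int64(72))]
lug grasp [0.5872 0.1208 0.096 ] tool delta [0.0042 0.0762 0.211 ] normal in tool [-0.4707  0.0061 -0.8823]
```

>>> creep_tool(ticks="0.0017 0.04 0.03 -0.7 0.028;0 0.036 0.04 0 0.028;0 0 0.04 0 0.028;0 0 0.04 0 0.028;0 0 0 0 0.028;0 0 0 0 0.028", grip_n=30)

```text
time_s: 3.3
position: [0.5841, 0.1235, 0.166]
tool_rot: [[0.981, 0.192, 0.001], [0.192, -0.981, -0.0], [0.0, 0.0, -1.0]]
ft_force: [-0.7, 0.6, 0.7]
grip_width: 0.0283
gripper_force: 0.0
```

```bash
python3 - <<'E'
from h import *
np.set_printoptions(precision=4,suppress=True)
s=observe();print(s['time_s'],s['tool_rot'].T@(np.array([.5868,.1207,.1124])-s['position']))
w=snap('wrist','w4.png');cv2.imwrite('pics/w4.png',cv2.resize(cv2.imread('pics/w4.png')[100:],(800,600)))
E
```

```text
3.3 [0.0021 0.0033 0.0536]
```

View pics/w4.png

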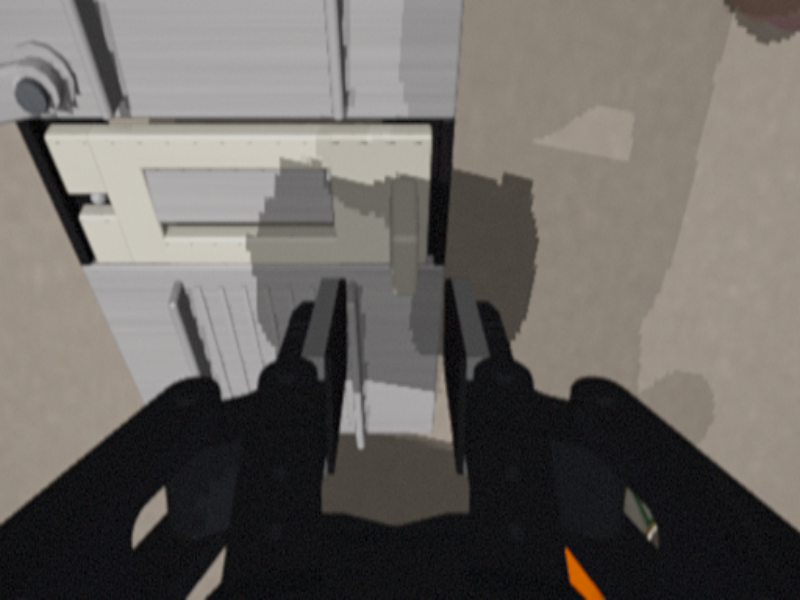

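The lug at (403,235) lies between the open fingers (gap centre ~398). The pin and notch are at (98,197) and the seat is clear. Descending.

>>> creep_tool(ticks="0.001 0.0015 0.025 0 0.028;0.001 0.0015 0.023 0 0.028;0 0 0 0 0.028", grip_n=30)

```text
time_s: 3.65
position: [0.5864, 0.1214, 0.1166]
tool_rot: [[0.981, 0.193, -0.001], [0.193, -0.981, -0.0], [-0.001, -0.0, -1.0]]
ft_force: [-0.2, 0.2, -0.4]
grip_width: 0.0279
gripper_force: 0.0
```

```bash
python3 - <<'E'
from h import *
np.set_printoptions(precision=4,suppress=True)
s=observe();print(s['tool_rot'].T@(np.array([.5868,.1207,.1124])-s['position']))
E
```

```text
[0.0003 0.0007 0.0042]
```

>>> creep_tool(ticks="0 0 0.002 0 0.028;0 0 0 0 0.004;0 0 0 0 0.004;0 0 0 0 0.004;0 0 0 0 0.004", grip_n=40)

```text
time_s: 4.15
position: [0.5874, 0.1216, 0.1168]
tool_rot: [[0.981, 0.193, 0.003], [0.193, -0.981, 0.0], [0.003, 0.001, -1.0]]
ft_force: [-0.8, 0.6, 5.7]
grip_width: 0.0089
gripper_force: 40.6
```

>>> creep_tool(ticks="-0.0047 0 -0.0088 0 0.004;-0.0047 0 -0.0088 0 0.004;-0.0094 0 -0.0176 0 0.004;-0.0094 0 -0.03 0 0.004;0 0 -0.04 0 0.004;0 0 -0.04 0 0.004;0 0 -0.02 0 0.004", grip_n=40)

```text
time_s: 4.85
position: [0.5589, 0.116, 0.2846]
tool_rot: [[0.981, 0.193, 0.006], [0.193, -0.981, -0.0], [0.006, 0.001, -1.0]]
ft_force: [-0.1, 0.2, -1.1]
grip_width: 0.0088
gripper_force: 39.6
```

```bash
python3 - <<'E'
from h import *
w=snap('wrist','w5.png');s=snap('side')
A=cv2.imread('pics/w5.png');B_=cv2.cvtColor(s['pixels'],cv2.COLOR_RGB2BGR)[100:260,150:390]
cv2.imwrite('pics/w5.png',np.hstack([cv2.resize(A,(400,300)),cv2.resize(B_,(400,300))]))
E
```

```text
(no output)
```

View pics/w5.png

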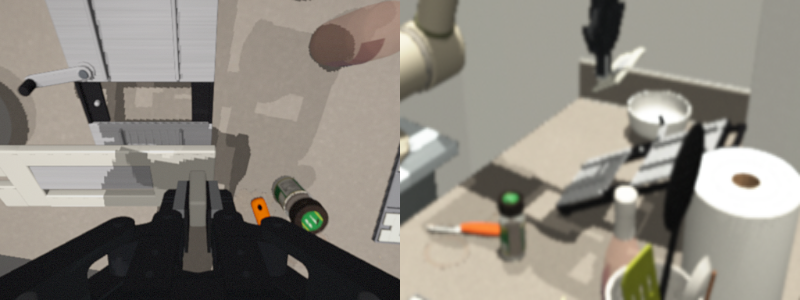

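The plain insert is out, held by its lug, still tilted (left panel: frame at (100,175), pin exposed at (97,102)). The side panel confirms it hangs clear. Next I'll compute the placing geometry.

```bash
cat >> h.py <<'E'
CA=np.array([.518,-.283,0]);cy=np.radians(6.1)
RC=np.array([[np.cos(cy),-np.sin(cy),0],[np.sin(cy),np.cos(cy),0],[0,0,1]])
def Ry(t): # +x end up by t (rad)
    c,s=np.cos(t),np.sin(t);return np.array([[c,0,-s],[0,1,0],[s,0,c]])
E
python3 - <<'E'
from h import *
np.set_printoptions(precision=4,suppress=True)
w=load('wrist');C=cloud(w)
s=observe();R=s['tool_rot'];p=s['position']
print('pin foot', [onbed(w,97*1.28+d,102*1.28,0.003) for d in(0,)])
ht=(C-p)@R # tool coords
m=(w['pixels'].min(2)>100)&(C[...,2]>.2)&(ht[...,1]<-.02)
Q=C[m];c=Q.mean(0);k=np.ones(len(Q),bool)
for _ in range(8):
    c=Q[k].mean(0);nn=np.linalg.svd(Q[k]-c,full_matrices=False)[2][2];nn*=np.sign(nn[2]);k=abs((Q-c)@nn)<.0025
print(len(Q),k.sum(),'tilt',np.degrees(np.arccos(nn[2])),'head',np.degrees(np.arctan2(-nn[1],-nn[0])))
tg=np.array([.5874,.1216,.1168]);Rg=np.array([[.981,.193,0],[.193,-.981,0],[0,0,-1.]])
print('origin in tool (from grasp)',Rg.T@(O-tg))
print('plane offset: frame top at axis z tool',)
# intersection of frame top plane with tool axis
zt=((c-p)@nn)/(R[:,2]@nn);print('top plane crosses tool axis at',zt,'expected',((O+.006*n-tg)@n)/(Rg[:,2]@n))
G=tg+np.array([0,0,-.012]);print('pivot in insert',B.T@(G-O))
E
```

```text
pin foot [array([ 1.9918, 59.9981,  3.    ])]
15803 14175 tilt 27.69234003665034 head 11.045945830040331
origin in tool (from grasp) [ 0.0081 -0.0593  0.0367]
plane offset: frame top at axis z tool
top plane crosses tool axis at 0.03332728732959973 expected 0.03419513244283445
pivot in insert [ 0.0044 -0.0593  0.0256]
```

>>> creep_tool(ticks="-0.0135 0.0441 0 0 0.004;-0.0135 0.0441 0 0 0.004;-0.0135 0.0441 0 0 0.004;-0.0135 0.0441 0 0 0.004;-0.0135 0.0441 0 0 0.004;-0.0135 0.0441 0 0 0.004;-0.0135 0.0441 0 0 0.004;-0.0135 0.0441 0.02 0 0.004;-0.0135 0.0441 0.03 0 0.004;-0.0135 0.0441 0.03 0 0.004")

```text
time_s: 5.95
position: [0.5112, -0.3354, 0.2036]
tool_rot: [[0.981, 0.192, -0.001], [0.192, -0.981, 0.001], [-0.001, -0.001, -1.0]]
ft_force: [1.0, 0.3, -1.0]
grip_width: 0.0088
gripper_force: 39.6
```

>>> creep_tool(ticks="0 0 0.04 5 0.004;0 0 0.04 0 0.004;0 0 0.02 0 0.004;0 0 0 0 0.004")

```text
time_s: 6.35
position: [0.5105, -0.3326, 0.1016]
tool_rot: [[0.994, 0.106, -0.006], [0.106, -0.994, 0.006], [-0.005, -0.006, -1.0]]
ft_force: [-0.1, 0.8, 0.1]
grip_width: 0.0088
gripper_force: 39.6
```

```bash
python3 - <<'E'
from h import *
np.set_printoptions(precision=4,suppress=True)
s=observe();R=s['tool_rot'];p=s['position']
tgt=CA+RC@np.array([-.0117,-.0593,.0529]);print('delta tool',R.T@(tgt-p),'yaw',np.degrees(np.arctan2(R[1,0],R[0,0])))
w=snap('wrist');np.savez('w6.npz',**w)
C=cloud(w);ht=(C-p)@R
m=(w['pixels'].min(2)>100)&(ht[...,1]<-.02)&(C[...,2]>.02)&(ht[...,2]<.06)
Q=C[m];k=np.ones(len(Q),bool)
for _ in range(8):
    c=Q[k].mean(0);nn=np.linalg.svd(Q[k]-c,full_matrices=False)[2][2];nn*=np.sign(nn[2]);k=abs((Q-c)@nn)<.0025
print(k.sum(),'tilt',np.degrees(np.arccos(nn[2])))
E
```

```text
delta tool [0.0013 0.0111 0.0486] yaw 6.082298337715858
10375 tilt 27.108486191279958
```

>>> creep_tool(ticks="0.001 0.006 0.01 0 0.004;0.0 0.005 0.015 0 0.004;0 0 0.012 0 0.004;0 0 0 0 0.004")

```text
time_s: 6.8
position: [0.5137, -0.3445, 0.0664]
tool_rot: [[0.994, 0.106, -0.003], [0.106, -0.994, 0.003], [-0.002, -0.003, -1.0]]
ft_force: [0.3, -0.5, -0.9]
grip_width: 0.0091
gripper_force: 39.6
```

```bash
python3 - <<'E'
from h import *
np.set_printoptions(precision=4,suppress=True)
s=observe();R=s['tool_rot'];p=s['position']
print((RC.T@(p-CA)))
E
```

```text
[-0.0108 -0.0607  0.0664]
```

>>> creep_tool(ticks="-0.001 -0.0014 0.004 0 0.004;0 0 0.004 0 0.004;0 0 0.003 0 0.004;0 0 0.002 0 0.004;0 0 0 0 0.004", grip_n=20)

```text
time_s: 7.3
position: [0.5133, -0.3436, 0.0554]
tool_rot: [[0.994, 0.106, 0.0], [0.106, -0.994, 0.0], [0.0, -0.0, -1.0]]
ft_force: [-0.7, 0.6, -1.2]
grip_width: 0.0091
gripper_force: 39.7
```

>>> creep_tool(ticks="0 0 0.0015 0 0.005;0 0 0.0015 0 0.005;0.001 0 0.001 0 0.005;0.0013 0 0.001 0 0.005;0 0 0 0 0.005", grip_n=20)

```text
time_s: 7.8
position: [0.5155, -0.344, 0.0517]
tool_rot: [[0.994, 0.106, -0.0], [0.106, -0.994, -0.002], [-0.0, 0.002, -1.0]]
ft_force: [-2.4, -0.5, 10.1]
grip_width: 0.0087
gripper_force: 41.1
```

>>> creep_tool(ticks="0.0013 0 0.001 0 0.005;0.0013 0 0.001 0 0.005;0.0013 0 0.001 0 0.005;0 0 0 0 0.005", grip_n=20)

```text
time_s: 8.2
position: [0.5198, -0.3435, 0.0491]
tool_rot: [[0.994, 0.106, 0.001], [0.106, -0.994, -0.002], [0.001, 0.002, -1.0]]
ft_force: [-1.3, 0.9, 11.9]
grip_width: 0.0089
gripper_force: 42.2
```

>>> creep_tool(ticks="0.0013 -0.0003 0.0012 0 0.005;0.0013 -0.0003 0.0012 0 0.005;0.0013 -0.0003 0.0012 0 0.005;0.0013 0 0.0012 0 0.005;0.0013 0 0.0012 0 0.005;0.001 0 0.001 0 0.005;0 0 0 0 0.005", grip_n=20)

```text
time_s: 8.9
position: [0.5278, -0.3425, 0.0425]
tool_rot: [[0.994, 0.106, 0.003], [0.106, -0.994, -0.004], [0.002, 0.004, -1.0]]
ft_force: [1.0, -1.9, 12.6]
grip_width: 0.009
gripper_force: 44.0
```

```bash
python3 - <<'E'
from h import *
s=observe();R=s['tool_rot'];p=s['position']
print(RC.T@(p-CA))
w=snap('wrist')
C=cloud(w);ht=(C-p)@R
m=(w['pixels'].min(2)>80)&(ht[...,1]<-.02)&(ht[...,2]<.06)&(abs((C-CA)@RC[:,0])<.028)
Q=C[m];k=np.ones(len(Q),bool)
for _ in range(8):
    c=Q[k].mean(0);nn=np.linalg.svd(Q[k]-c,full_matrices=False)[2][2];nn*=np.sign(nn[2]);k=abs((Q-c)@nn)<.0025
print(k.sum(),'tilt',np.degrees(np.arccos(nn[2])),nn,c)
E
```

```text
[ 0.00339798 -0.06015923  0.04249871]
16483 tilt 8.359983712958401 [-0.14405279 -0.01968878  0.98937412] [ 0.52023561 -0.26991525  0.01382361]
```

>>> creep_tool(ticks="0.0005 -0.0004 0.001 0 0.005;0.0005 0 0.001 0 0.005;0.0005 0 0.001 0 0.005;0 0 0 0 0.005;0 0 0 0 0.03;0 0 0 0 0.03;0 0 0 0 0.03", grip_n=20)

```text
time_s: 9.65
position: [0.5279, -0.3405, 0.037]
tool_rot: [[0.994, 0.106, -0.001], [0.106, -0.994, 0.001], [-0.001, -0.001, -1.0]]
ft_force: [-0.0, -0.5, 0.2]
grip_width: 0.0297
gripper_force: 0.0
```

```bash
python3 - <<'E'
from h import *
w=snap('wrist','w7.png')
s=observe();R=s['tool_rot'];p=s['position'];print(RC.T@(p-CA),s['ft_force'])
C=cloud(w);ht=(C-p)@R
m=(w['pixels'].min(2)>80)&(ht[...,1]<-.02)&(ht[...,2]<.06)&(abs((C-CA)@RC[:,0])<.028)
Q=C[m];k=np.ones(len(Q),bool)
for _ in range(8):
    c=Q[k].mean(0);nn=np.linalg.svd(Q[k]-c,full_matrices=False)[2][2];nn*=np.sign(nn[2]);k=abs((Q-c)@nn)<.0025
print(k.sum(),'tilt',np.degrees(np.arccos(nn[2])),nn,c)
E
```

```text
[ 0.00380303 -0.05827085  0.03703205] [-0.69048661  0.04116399 -0.3575321 ]
15672 tilt 0.2931266477252621 [ 0.00499292 -0.00111547  0.99998691] [ 0.52172518 -0.26457924  0.00930746]
```

>>> creep_tool(ticks="0 0 -0.02 0 0.03;0 0 -0.04 0 0.03;-0.025 0 -0.04 0 0.03;-0.04 0.001 -0.04 0 0.03;0 0 0 0 0.03;0 0 0 0 0.03", grip_n=40)

```text
time_s: 10.3
position: [0.468, -0.3482, 0.1733]
tool_rot: [[0.994, 0.105, 0.001], [0.105, -0.994, -0.001], [0.001, 0.001, -1.0]]
ft_force: [0.8, -0.3, -0.1]
grip_width: 0.0296
gripper_force: 0.0
```

```bash
python3 - <<'E'
from h import *
np.set_printoptions(precision=4,suppress=True)
s=observe();R=s['tool_rot'];p=s['position'];print(RC.T@(p-CA))
w=snap('wrist','w8.png');cv2.imwrite('pics/w8.png',cv2.resize(cv2.imread('pics/w8.png'),(800,600)))
C=cloud(w);L=(C-CA)@RC
m=(L[...,2]>.024)&(L[...,2]<.045)&(L[...,1]<-.03)&(abs(L[...,0])<.09)&(L[...,1]>-.09)
N,lab,st,ce=cv2.connectedComponentsWithStats(m.astype(np.uint8))
for i in range(1,N):
    if st[i,4]>20: Q=L[lab==i]*1000;print('lug caddy',Q.min(0),Q.max(0),np.median(Q[:,2]),st[i,4])
m=(w['pixels'].min(2)>110)&(L[...,2]>.006)&(L[...,2]<.014)&(abs(L[...,1])<.08)
for x0 in(-.062,0,.062):
    Q=L[m&(abs(L[...,0]-x0)<.028)]*1000;print('frame',x0,np.percentile(Q,1,0),np.percentile(Q,99,0),np.median(Q[:,2]))
E
```

```text
[-0.0567 -0.0595  0.1733]
lug caddy [ 49.8048 -62.8704  24.7782] [ 73.4291 -53.5252  35.2909] 33.08454126876142 531
lug caddy [-11.7588 -65.3004  25.9056] [ 10.8335 -55.4697  35.6169] 33.12453825007073 413
lug caddy [-73.7247 -64.8191  24.5052] [-50.0673 -55.1462  35.0317] 33.197183100138226 376
frame -0.062 [-88.7251 -65.7435   7.153 ] [-37.5374  74.7146  11.0274] 9.33327283184498
frame 0 [-26.0139 -74.6143   7.454 ] [25.3236 74.2695 11.0104] 9.28635251022759
frame 0.062 [ 35.8144 -74.703    7.0098] [79.9493 74.2137 12.2717] 9.487598347174206
```

View pics/w8.png

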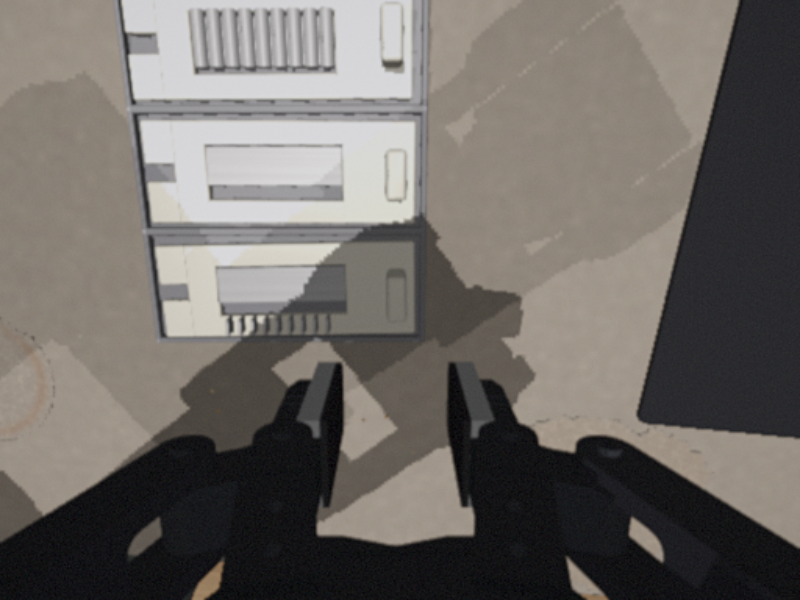

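The plain insert lies flush in the middle compartment, with its lug at (396,175). The julienne lug is at (397,293), and its measured position is caddy (-61.9, -60.0) mm. Descending onto it.

>>> creep_tool(ticks="-0.003 0.0003 0.04 0 0.03;-0.0022 0 0.04 0 0.03;0 0 0.03 0 0.03;0 0 0.01 0 0.03;0 0 0 0 0.03", grip_n=40)

```text
time_s: 10.85
position: [0.4632, -0.3481, 0.051]
tool_rot: [[0.994, 0.107, -0.003], [0.107, -0.994, 0.003], [-0.002, -0.003, -1.0]]
ft_force: [0.0, 0.2, 0.4]
grip_width: 0.03
gripper_force: 0.0
```

```bash
python3 -c "
from h import *
s=observe();print(s['tool_rot'][:, :1].T, RC.T@(s['position']-CA))"
```

```text
[[ 0.99429435  0.10664705 -0.00227211]] [-0.06144237 -0.05892852  0.05099994]
```

>>> creep_tool(ticks="-0.0004 0.001 0.008 0 0.03;0 0 0 0 0.03;0 0 0 0 0.005;0 0 0 0 0.005;0 0 0 0 0.005;0 0 0 0 0.005", grip_n=40)

```text
time_s: 11.45
position: [0.4633, -0.3502, 0.0458]
tool_rot: [[0.994, 0.106, 0.001], [0.106, -0.994, -0.001], [0.001, 0.001, -1.0]]
ft_force: [0.9, 0.9, 4.4]
grip_width: 0.0085
gripper_force: 41.7
```

```bash
python3 -c "
from h import *
s=observe();print(RC.T@(s['position']-CA))"
```

```text
[-0.06156627 -0.06102744  0.04582817]
```

>>> creep_tool(ticks="0 0 0 0 0.02;0 -0.0008 0.003 0 0.02;0 0 0 0 0.02;0 0 0 0 0.005;0 0 0 0 0.005;0 0 0 0 0.005", grip_n=40)

```text
time_s: 12.05
position: [0.4628, -0.3491, 0.0418]
tool_rot: [[0.994, 0.106, -0.0], [0.106, -0.994, 0.0], [-0.0, -0.0, -1.0]]
ft_force: [0.3, -0.3, -0.3]
grip_width: 0.0088
gripper_force: 41.8
```

```bash
python3 -c "
from h import *
s=observe();print(RC.T@(s['position']-CA))"
```

```text
[-0.06187318 -0.05986019  0.04177534]
```

>>> creep_tool(ticks="0 0 -0.01 0 0.005;0 0 -0.02 0 0.005;0 0 -0.04 0 0.005;0 0 -0.05 0 0.005;0 0 -0.05 0 0.005;0 0 -0.05 0 0.005;0 0 -0.03 0 0.005")

```text
time_s: 12.75
position: [0.4629, -0.3491, 0.297]
tool_rot: [[0.994, 0.106, 0.004], [0.106, -0.994, -0.005], [0.003, 0.005, -1.0]]
ft_force: [0.3, 0.0, -0.5]
grip_width: 0.0086
gripper_force: 41.7
```

>>> creep_tool(ticks="0.0145 -0.0452 0 0 0.005;0.0145 -0.0452 0 0 0.005;0.0145 -0.0452 0 0 0.005;0.0145 -0.0452 0 0 0.005;0.0145 -0.0452 0 0 0.005;0.0145 -0.0452 0 0 0.005;0.0145 -0.0452 0 0 0.005;0.0145 -0.0452 0 0 0.005;0.0145 -0.0452 0 0 0.005;0.0145 -0.0452 0 -5.05 0.005")

```text
time_s: 13.75
position: [0.5588, 0.1178, 0.2927]
tool_rot: [[0.981, 0.194, 0.001], [0.194, -0.981, -0.0], [0.001, 0.0, -1.0]]
ft_force: [0.2, -0.6, -0.7]
grip_width: 0.0089
gripper_force: 41.7
```

>>> creep_tool(ticks="0 0 0 0 0.005;0 0 0 0 0.005")

```text
time_s: 13.95
position: [0.5588, 0.1164, 0.2922]
tool_rot: [[0.981, 0.195, 0.0], [0.195, -0.981, -0.0], [-0.0, 0.0, -1.0]]
ft_force: [-0.6, -0.3, -1.1]
grip_width: 0.0089
gripper_force: 41.7
```

```bash
python3 - <<'E'
from h import *
w=snap('wrist','w9.png');np.savez('w9.npz',**w);cv2.imwrite('pics/w9.png',cv2.resize(cv2.imread('pics/w9.png')[80:280,60:330],(800,593),interpolation=cv2.INTER_CUBIC))
E
```

```text
(no output)
```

View pics/w9.png

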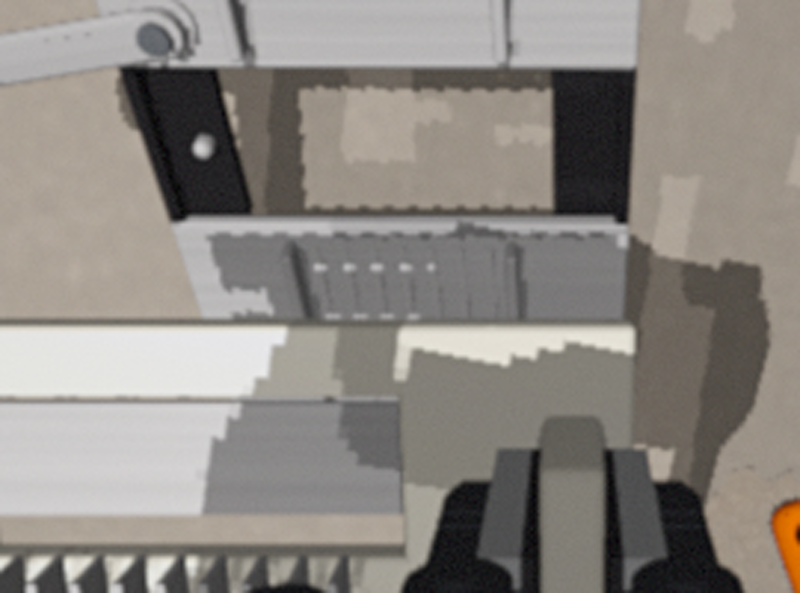

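The wrist crop shows the empty seat with the pin at (203,146) and the seat edges at rows ~68 and ~215. The julienne insert is held flat, teeth on its near (-x) side. That was my tenth picture, so I check by numbers from here.

```bash
python3 - <<'E'
from h import *
np.set_printoptions(precision=4,suppress=True)
w=load('w9');g=w['pixels'].min(2)
f=lambda x,y:(60+(x+.5)/2.963-.5,80+(y+.5)/2.963-.5)
sub=g[118:142,116:142];m=(sub>90).astype(np.uint8);N,l,st,ce=cv2.connectedComponentsWithStats(m)
print([(ce[i]+[116,118],st[i]) for i in range(1,N)])
for z in(.003,.006): print('pin',onbed(w,*f(203,146),z))
print('upper',onbed(w,*f(400,68),.006),'lower',onbed(w,*f(400,215),.006),'lower lip',onbed(w,*f(400,218),.006))
print('yR',onbed(w,*f(633,140),.006),'yL',onbed(w,*f(150,140),.006))
s=observe();R=s['tool_rot'];p=s['position']
C=cloud(w);t=(C-p)@R
# insert in hand: plane + y/x extents
m=(t[...,2]>.02)&(t[...,2]<.05)&(t[...,1]<-.02)&(g>60)
Q=C[m];k=np.ones(len(Q),bool)
for _ in range(8):
    c=Q[k].mean(0);nn=np.linalg.svd(Q[k]-c,full_matrices=False)[2][2];nn*=np.sign(nn[2]);k=abs((Q-c)@nn)<.0025
print(k.sum(),'normal',nn,'top plane at tool z',((c-p)@nn)/(R[:,2]@nn), 'front edge x',np.percentile(t[m][k][:,0],99.5))
E
```

```text
[(array([139.5854, 122.3415]), array([21,  0,  5, 12, 41], dtype=int32)), (array([128.0851, 129.1277]), array([ 9,  7,  7,  9, 47], dtype=int32))]
pin [ 1.1492 59.6772  3.    ]
pin [ 3.1202 58.39    6.    ]
upper [30.7728 -7.4032  6.    ] lower [-24.0153  -1.1181   6.    ] lower lip [-25.2761  -0.9734   6.    ]
yR [  5.7639 -78.2      6.    ] yL [ 5.3053 74.6122  6.    ]
16980 normal [0.0061 0.0021 1.    ] top plane at tool z 0.032453512629647956 front edge x 0.02588929973286124
```

```bash
cat >> h.py <<'E'
O2=O+.001*ux
def tcpfor(x,z,y=-.060): return O2+B@np.array([x,y,z])+np.array([0,0,.015])
def tilt(im=None):
    s=observe();R=s['tool_rot'];p=s['position']
    w=im or snap('wrist');C=cloud(w);t=(C-p)@R
    m=(t[...,2]>.005)&(t[...,2]<.06)&(t[...,1]<-.02)&(t[...,1]>-.09)&(abs(t[...,0])<.028)&(w['pixels'].min(2)>60)
    Q=C[m];c=np.median(Q,0);k=np.ones(len(Q),bool)
    for th in(.01,.006,.004,.0025,.0025,.0025):
        c=Q[k].mean(0);q=np.linalg.svd(Q[k]-c,full_matrices=False)[2][2];q*=np.sign(q[2]);k=abs((Q-c)@q)<th
    print('frame top n=%d ang to bed %.1f deg, bed-n comps %s, height of centre over ledge mm %.1f'%(k.sum(),np.degrees(np.arccos(min(1,q@n))),B.T@q,((c-O2)@n)*1000))
def where(): 
    s=observe();p=s['position'];print('pivot bed mm',B.T@(p-np.array([0,0,.015])-O2)*1000,'f',s['ft_force'],'t',s['time_s'])
E
python3 - <<'E'
from h import *
np.set_printoptions(precision=4,suppress=True)
s=observe();R=s['tool_rot'];p=s['position'];where()
print(R.T@(tcpfor(.0133,.0575)-p))
E
```

```text
pivot bed mm [ 58.3877 -59.8078 191.6416] f [ 0.505  -0.8034 -1.4385] t 14.0
[0.023  0.0001 0.1396]
```

>>> creep_tool(ticks="0.012 0 0.04 0 0.005;0.011 0 0.04 0 0.005;0 0 0.04 0 0.005;0 0 0.02 0 0.005;0 0 0 0 0.005;0 0 0 0 0.005")

```text
time_s: 14.6
position: [0.5821, 0.119, 0.1531]
tool_rot: [[0.982, 0.191, 0.001], [0.191, -0.982, -0.0], [0.001, 0.0, -1.0]]
ft_force: [0.3, -0.0, -0.0]
grip_width: 0.0087
gripper_force: 41.8
```

```bash
python3 - <<'E'
from h import *
np.set_printoptions(precision=4,suppress=True)
s=observe();R=s['tool_rot'];p=s['position'];where()
print(R.T@(tcpfor(.0133,.0325)-p),R[0]);tilt()
E
```

```text
pivot bed mm [ 13.9986 -60.7754  57.665 ] f [ 0.3129 -0.0051 -0.0477] t 14.6
[ 0.0111 -0.0008  0.0226] [0.9815 0.1914 0.0012]
frame top n=10883 ang to bed 28.2 deg, bed-n comps [0.4731 0.0038 0.881 ], height of centre over ledge mm 39.0
```

>>> creep_tool(ticks="0.0045 -0.0008 0.009 -0.1 0.006;0.0035 0 0.0075 0 0.006;0.0012 0 0.0022 0 0.006;0.0006 0 0.001 0 0.006;0 0 0 0 0.006", grip_n=20)

```text
time_s: 15.15
position: [0.5912, 0.1229, 0.1321]
tool_rot: [[0.981, 0.195, -0.0], [0.195, -0.981, -0.0], [-0.0, -0.0, -1.0]]
ft_force: [0.3, 0.1, -1.2]
grip_width: 0.0088
gripper_force: 41.7
```

```bash
python3 -c "
from h import *
where();tilt()"
```

```text
pivot bed mm [ 12.68265702 -58.74940325  34.61899909] f [ 0.25888638  0.08294035 -1.18170336] t 15.15
frame top n=10909 ang to bed 28.3 deg, bed-n comps [0.47336275 0.00403126 0.88085836], height of centre over ledge mm 16.1
```

>>> creep_tool(ticks="0.0015 0.001 0.002 0 0.006;0 0 0 0 0.006;-0.0009 0 0.0014 0 0.006;-0.0009 0 0.0014 0 0.006;0 0 0 0 0.006", grip_n=20)

```text
time_s: 15.7
position: [0.5922, 0.1219, 0.1294]
tool_rot: [[0.981, 0.195, 0.005], [0.195, -0.981, 0.0], [0.005, 0.001, -1.0]]
ft_force: [-1.2, 1.3, 11.0]
grip_width: 0.0087
gripper_force: 43.3
```

```bash
python3 -c "
from h import *
where();tilt()"
```

```text
pivot bed mm [ 12.1314666  -59.86294863  31.90103592] f [-1.22136421  1.2986268  11.03323637] t 15.7
frame top n=10890 ang to bed 27.4 deg, bed-n comps [ 0.4608726  -0.00114259  0.88746557], height of centre over ledge mm 13.5
```

>>> creep_tool(ticks="-0.0009 0 0.0014 0 0.006;-0.0009 0 0.0014 0 0.006;0 0 0 0 0.006")

```text
time_s: 16.05
position: [0.5905, 0.1216, 0.1272]
tool_rot: [[0.981, 0.195, 0.006], [0.195, -0.981, 0.0], [0.006, 0.001, -1.0]]
ft_force: [-2.2, 0.7, 13.7]
grip_width: 0.009
gripper_force: 44.5
```

```bash
python3 -c "
from h import *
where();tilt()"
```

```text
pivot bed mm [  9.54807792 -59.89259294  30.74654213] f [-2.19355506  0.70248472 13.67024936] t 16.05
frame top n=11267 ang to bed 24.1 deg, bed-n comps [ 0.40834984 -0.00231196  0.91282258], height of centre over ledge mm 12.7
```

>>> creep_tool(ticks="-0.0009 0 0.0014 0 0.006;-0.0009 0 0.0014 0 0.006;0 0 0 0 0.006")

```text
time_s: 16.4
position: [0.5884, 0.1212, 0.1242]
tool_rot: [[0.981, 0.195, 0.005], [0.195, -0.981, 0.0], [0.005, 0.001, -1.0]]
ft_force: [-3.1, 0.3, 13.8]
grip_width: 0.0088
gripper_force: 45.7
```

```bash
python3 -c "
from h import *
where();tilt()"
```

```text
pivot bed mm [  6.26429641 -59.85826222  29.08992502] f [-3.14825241  0.32868395 13.77234859] t 16.4
frame top n=10803 ang to bed 19.3 deg, bed-n comps [ 0.3299101  -0.00103699  0.94401178], height of centre over ledge mm 11.9
```

>>> creep_tool(ticks="0.0004 0 0.0012 0 0.006;-0.0002 0 0.0012 0 0.006;-0.0003 0 0.0012 0 0.006;0 0 0 0 0.006")

```text
time_s: 16.85
position: [0.5874, 0.121, 0.1206]
tool_rot: [[0.981, 0.195, 0.002], [0.195, -0.981, -0.0], [0.002, 0.001, -1.0]]
ft_force: [-8.8, -2.0, 18.3]
grip_width: 0.0086
gripper_force: 48.0
```

```bash
python3 -c "
from h import *
where();tilt()"
```

```text
pivot bed mm [  3.73276059 -59.83734907  26.40361466] f [-8.84309384 -1.95765715 18.31314646] t 16.85
frame top n=10358 ang to bed 14.5 deg, bed-n comps [ 0.25101639 -0.00184915  0.96798107], height of centre over ledge mm 10.5
```

```bash
cat >> h.py <<'E'
def edges():
    w=load('wrist');C=cloud(w);L=(C-O2)@B*1000
    g=w['pixels'].astype(int);m=(g.min(2)>60)&(abs(L[...,1])<72)&(L[...,2]>-8)&(L[...,2]<40)&(abs(L[...,0])<45)
    # plane fit in bed frame around z=a+bx (frame top)
    s=observe();t=(C-s['position'])@s['tool_rot']
    k=m&(t[...,1]<-.02)&(t[...,1]>-.09)&(abs(t[...,0])<.03)&(t[...,2]>.005)
    for th in(8,4,2.5,1.5,1.5,1.5):
        A=np.c_[L[k][:,:2],np.ones(k.sum())];co=np.linalg.lstsq(A,L[k][:,2],rcond=None)[0]
        k=m&(abs(L[...,2]-(L[...,0]*co[0]+L[...,1]*co[1]+co[2]))<th)
    for y0 in(-45,-30,40,45):
        q=L[k&(abs(L[...,1]-y0)<3)]
        if len(q)>20:
            a,b=np.percentile(q[:,0],[1,99]);print('y',y0,'x lo/hi',a,b,'z',np.median(q[q[:,0]<a+3][:,2]),np.median(q[q[:,0]>b-3][:,2]),len(q))
    print('coef',co)
    return w,L,k
E
python3 - <<'E'
from h import *
np.set_printoptions(precision=2,suppress=True)
w,L,k=edges()
E
```

```text
y -45 x lo/hi -2.3411956759961288 39.35930830656063 z 12.145720109850885 5.41346199419751 831
y -30 x lo/hi -19.36485497401773 40.115684552332716 z 16.149702922871082 5.3701644663478865 980
y 40 x lo/hi -19.50531090270782 34.4269616119829 z 16.664019025162965 6.136617388006831 981
y 45 x lo/hi -21.09454114056917 26.046707275913803 z 17.041028091943517 6.394770331798625 923
coef [-0.19  0.01 11.76]
```

```bash
python3 - <<'E'
from h import *
w=load('wrist');C=cloud(w);L=(C-O2)@B*1000;g=w['pixels'].astype(int)
for y0 in(48,42,-30):
    print('y',y0)
    m=(abs(L[...,1]-y0)<1.2)&(L[...,0]>-32)&(L[...,0]<40)
    P=np.c_[L[m][:,0],L[m][:,2],g[m]];P=P[P[:,0].argsort()]
    print([(round(a[0],1),round(a[1],1),int(a[2]),int(a[4])) for a in P[::6]])
# notch/pin region at y 62
m=(abs(L[...,1]-62)<1.2)&(abs(L[...,0])<15);P=np.c_[L[m][:,0],L[m][:,2],g[m]];P=P[P[:,0].argsort()]
print('notch',[(round(a[0],1),round(a[1],1),int(a[2]),int(a[4])) for a in P[::2]])
E
```

```text
y 48
[(np.float64(-24.7), np.float64(17.2), 212, 200), (np.float64(-22.5), np.float64(18.0), 217, 204), (np.float64(-21.7), np.float64(18.0), 215, 202), (np.float64(-20.9), np.float64(17.4), 216, 203), (np.float64(-20.4), np.float64(17.1), 215, 202), (np.float64(-19.5), np.float64(17.7), 213, 201), (np.float64(-18.7), np.float64(17.6), 216, 203), (np.float64(-17.8), np.float64(17.1), 216, 202), (np.float64(-16.8), np.float64(16.6), 215, 201), (np.float64(-16.0), np.float64(15.4), 216, 202), (np.float64(-15.8), np.float64(16.7), 214, 202), (np.float64(-14.3), np.float64(15.3), 215, 202), (np.float64(-13.7), np.float64(15.8), 215, 202), (np.float64(-12.7), np.float64(15.3), 215, 202), (np.float64(-12.3), np.float64(15.0), 214, 202), (np.float64(-11.5), np.float64(14.4), 215, 203), (np.float64(-10.7), np.float64(14.9), 216, 204), (np.float64(-9.8), np.float64(15.6), 215, 203), (np.float64(-9.2), np.float64(14.9), 215, 202), (np.float64(-8.6), np.float64(14.8), 215, 202), (np.float64(-8.0), np.float64(14.6), 215, 202), (np.float64(-7.2), np.float64(14.0), 215, 202), (np.float64(-6.5), np
[... 18937 characters left out ...]
7.9), np.float64(14.7), 214, 202), (np.float64(-7.6), np.float64(13.7), 214, 202), (np.float64(-7.4), np.float64(14.5), 214, 201), (np.float64(-7.0), np.float64(13.6), 213, 200), (np.float64(-5.8), np.float64(13.3), 214, 202), (np.float64(-5.2), np.float64(8.9), 127, 116), (np.float64(-4.9), np.float64(9.8), 130, 119), (np.float64(-4.7), np.float64(10.5), 136, 122), (np.float64(-4.7), np.float64(8.7), 115, 103), (np.float64(-4.5), np.float64(8.8), 112, 104), (np.float64(-4.4), np.float64(9.5), 130, 117), (np.float64(-4.2), np.float64(12.1), 145, 130), (np.float64(-3.9), np.float64(11.8), 129, 115), (np.float64(-3.9), np.float64(10.6), 131, 119), (np.float64(-0.8), np.float64(5.6), 141, 135)]
```

>>> creep_tool(ticks="-0.0002 0 0.0013 0 0.006;-0.0002 0 0.0013 0 0.006;-0.0003 0 0.0013 0 0.006;0 0 0 0 0.006")

```text
time_s: 17.3
position: [0.5865, 0.1208, 0.1166]
tool_rot: [[0.981, 0.195, 0.002], [0.195, -0.981, -0.0], [0.002, 0.001, -1.0]]
ft_force: [-9.4, -1.9, 18.6]
grip_width: 0.009
gripper_force: 50.1
```

```bash
python3 -c "
from h import *
where();tilt()"
```

```text
pivot bed mm [  1.01894621 -59.86219663  23.32015113] f [-9.44803643 -1.94213113 18.62172393] t 17.3
frame top n=9999 ang to bed 9.1 deg, bed-n comps [ 1.57371818e-01 -7.88301905e-04  9.87539108e-01], height of centre over ledge mm 8.8
```

>>> creep_tool(ticks="0.0002 0 0.0012 0 0.006;0.0001 0 0.0012 0 0.006;0 0 0 0 0.006")

```text
time_s: 17.65
position: [0.5863, 0.1208, 0.1142]
tool_rot: [[0.981, 0.195, 0.0], [0.195, -0.981, -0.001], [0.0, 0.001, -1.0]]
ft_force: [-11.6, -2.0, 18.7]
grip_width: 0.0089
gripper_force: 51.5
```

```bash
python3 -c "
from h import *
where();tilt()"
```

```text
pivot bed mm [ -0.30609742 -59.80878609  21.22557652] f [-11.58032421  -2.03155222  18.69905901] t 17.65
frame top n=9692 ang to bed 5.7 deg, bed-n comps [ 9.87322339e-02 -2.36771742e-04  9.95114009e-01], height of centre over ledge mm 7.6
```

>>> creep_tool(ticks="0 0 0 0 0.022;0 0 -0.001 0 0.022;0 0 0 0 0.022;0 0 0 0 0.022")

```text
time_s: 18.1
position: [0.587, 0.121, 0.1126]
tool_rot: [[0.981, 0.195, -0.0], [0.195, -0.981, -0.0], [-0.0, -0.0, -1.0]]
ft_force: [-0.4, -0.2, 0.1]
grip_width: 0.0222
gripper_force: 0.0
```

```bash
python3 -c "
from h import *
where();tilt()
print('x axis chk');w,L,k=0,0,0
w=load('wrist');C=cloud(w);L=(C-O2)@B*1000;g=w['pixels'].astype(int)
m=(abs(L[...,1]-45)<2)&(L[...,0]>-40)&(L[...,0]<40)&(g[...,0]>185)
print(np.percentile(L[m][:,0],[1,99]),np.median(L[m][:,2]))
m=(abs(L[...,1]-45)<3)&(L[...,0]>33)&(L[...,0]<60)&(L[...,2]<9);print('deck z',np.median(L[m][:,2]))
"
```

```text
pivot bed mm [ -0.36726418 -59.81152548  19.47507301] f [-0.38845287 -0.23305     0.06610157] t 18.1
frame top n=9645 ang to bed 0.1 deg, bed-n comps [-2.16258436e-04  1.36674918e-03  9.99999043e-01], height of centre over ledge mm 5.8
x axis chk
[-28.93151709  23.63169481] 5.980505251620696
deck z nan
  return _methods._mean(a, axis=axis, dtype=dtype,
  ret = ret.dtype.type(ret / rcount)
```

The julienne insert is flush: 0.1° to the bed, top 5.8 mm over the ledges, so the notch is over the pin. Now the latch.

```bash
cat >> h.py <<'E'
def tk(q,dz=.018): return O2+B@np.array([.044-.06*np.cos(q),.06+.06*np.sin(q),.025])+np.array([0,0,dz])
E
```

>>> creep_tool(ticks="-0.0045 0 -0.009 0 0.024;-0.009 0 -0.02 0 0.024;0 0 -0.04 0 0.024;0 0 -0.03 0 0.024;0 0 0 0 0.024;0 0 0 0 0.024", grip_n=20)

```text
time_s: 18.75
position: [0.5735, 0.1184, 0.2124]
tool_rot: [[0.981, 0.195, 0.001], [0.195, -0.981, 0.0], [0.001, 0.0, -1.0]]
ft_force: [0.2, 0.2, -1.3]
grip_width: 0.0244
gripper_force: 0.0Traceback (most recent call last):
```

```bash
python3 - <<'E'
from h import *
np.set_printoptions(precision=4,suppress=True)
w=snap('wrist');C=cloud(w);L=(C-O2)@B*1000
m=(L[...,2]>19)&(L[...,2]<36)&(L[...,1]>85)&(L[...,1]<140)&(abs(L[...,0]-25)<35)&(w['pixels'].max(2)<90)
Q=L[m];print('knob',len(Q),np.percentile(Q,3,0),np.percentile(Q,97,0))
g=w['pixels'].astype(int)
for y0 in(45,-48):
    m=(abs(L[...,1]-y0)<2)&(abs(L[...,0])<40)&(g[...,0]-g[...,2]>8)&(abs(L[...,2]-6)<2.5);print('insert x',np.percentile(L[m][:,0],[2,98]),np.median(L[m][:,2]))
m=(abs(abs(L[...,0])-15)<8)&(g[...,0]-g[...,2]>8)&(abs(L[...,2]-6)<2.5);print('insert y',np.percentile(L[m][:,1],[1,99]))
s=observe();R=s['tool_rot'];print(R.T@(tk(1.395,.058)-s['position']),s['position'],s['time_s'])
E
```

```text
  File "<stdin>", line 5, in <module>
    return _quantile_unchecked(
        a, q, axis, out, overwrite_input, method, keepdims, weights)
    return _ureduce(a,
                    func=_quantile_ureduce_func,
    ...<5 lines>...
                    overwrite_input=overwrite_input,
                    method=method)
    r = func(a, **kwargs)
    result = _quantile(arr,
                       quantiles=q,
    ...<2 lines>...
                       out=out,
                       weights=wgt)
    slices_having_nans = np.isnan(arr[-1, ...])
                                  ~~~^^^^^^^^^
IndexError: index -1 is out of bounds for axis 0 with size 0
```

Knob is out of view here; move over it and measure again.

>>> creep_tool(ticks="0 -0.045 0 0 0.024;0 -0.045 0 0 0.024;0 -0.045 0 0 0.024;0 -0.04 0 0 0.024;0 0 0 0 0.024;0 0 0 0 0.024", grip_n=20)

```text
time_s: 19.4
position: [0.539, 0.2905, 0.2105]
tool_rot: [[0.98, 0.197, -0.002], [0.197, -0.98, -0.001], [-0.003, 0.001, -1.0]]
ft_force: [-0.0, -1.1, -0.0]
grip_width: 0.0244
gripper_force: 0.0
```

```bash
python3 - <<'E'
from h import *
np.set_printoptions(precision=4,suppress=True)
w=snap('wrist');C=cloud(w);L=(C-O2)@B*1000
m=(L[...,2]>19)&(L[...,2]<38)&(L[...,1]>85)&(L[...,1]<140)&(abs(L[...,0]-25)<35)&(w['pixels'].max(2)<90)
Q=L[m];print('knob',len(Q),np.percentile(Q,3,0) if len(Q) else 0,np.percentile(Q,97,0) if len(Q) else 0)
m&=L[...,2]>29;print('top',m.sum(),L[m].mean(0))
g=w['pixels'].astype(int)
for y0 in(45,-48):
    m=(abs(L[...,1]-y0)<2)&(abs(L[...,0])<40)&(g[...,0]-g[...,2]>8)&(abs(L[...,2]-6)<2.5)
    if m.sum()>9: print('insert x',np.percentile(L[m][:,0],[2,98]),np.median(L[m][:,2]))
s=observe();R=s['tool_rot'];print(R.T@(tk(1.395,.058)-s['position']),s['position'],s['time_s'])
E
```

```text
knob 416 [ 29.7623 113.7351  19.78  ] [ 39.4331 123.4344  33.0764]
top 265 [ 34.7703 118.6981  31.9159]
insert x [-24.231   24.4502] 5.855419928937044
insert x [-25.2487  24.4547] 5.873376022093019
[ 0.0416 -0.0042  0.0343] [0.5394 0.2896 0.2107] 19.45
```

>>> creep_tool(ticks="0.022 -0.002 0 0.3 0.024;0.02 -0.002 0.01 0 0.024;0 0 0.02 0 0.024;0 0 0.02 0 0.024;0 0 0 0 0.024;0 0 0 0 0.024", grip_n=20)

```text
time_s: 20.05
position: [0.5805, 0.301, 0.1621]
tool_rot: [[0.982, 0.188, -0.0], [0.188, -0.982, -0.0], [-0.0, 0.0, -1.0]]
ft_force: [0.6, 0.2, 0.5]
grip_width: 0.0242
gripper_force: 0.0
```

```bash
python3 - <<'E'
from h import *
np.set_printoptions(precision=4,suppress=True)
s=observe();R=s['tool_rot'];print(R.T@(tk(1.4,.018)-s['position']),R[0])
E
```

```text
[-0.0008 -0.001   0.0256] [ 0.9821  0.1884 -0.0004]
```

>>> creep_tool(ticks="-0.0004 -0.001 0.012 0 0.024;0 0 0.012 0 0.024;0 0 0 0 0.024;0 0 0 0 0.006;0 0 0 0 0.006;0 0 0 0 0.006", grip_n=20)

```text
time_s: 20.65
position: [0.58, 0.3022, 0.138]
tool_rot: [[0.982, 0.189, 0.001], [0.189, -0.982, -0.001], [0.001, 0.001, -1.0]]
ft_force: [2.4, -4.3, -3.0]
grip_width: 0.0108
gripper_force: 19.8
```

```bash
python3 - <<'E'
from h import *
np.set_printoptions(precision=4,suppress=True)
s=observe();R=s['tool_rot'];print(R.T@(tk(1.4,.018)-s['position']))
for a,b in((1.4,1.2),(1.2,1.),(1.,.8),(.8,.6),(.6,.4),(.4,.2),(.2,0),(0,-.04)): print(b,R.T@(tk(b)-tk(a))*1000)
E
```

```text
[-0.0005  0.0002  0.0015]
1.2 [-10.1885   3.2374   5.4069]
1.0 [-9.4136  5.4644  5.0046]
0.8 [-8.2633  7.4735  4.4028]
0.6 [-6.7837  9.1846  3.6255]
0.4 [-5.0336 10.5297  2.7037]
0.2 [-3.0828 11.4549  1.674 ]
0 [-1.0092 11.9234  0.5776]
-0.04 [ 0.052   2.3992 -0.0189]
```

Knob gripped at 20 N. I'll swing it along the arc.

>>> creep_tool(ticks="-0.0051 0.0014 0.0027 0 0.006;-0.0051 0.0018 0.0027 0 0.006;-0.0048 0.0025 0.0025 0 0.006;-0.0046 0.003 0.0025 0 0.006;-0.0042 0.0036 0.0022 0 0.006;-0.0041 0.0039 0.0022 0 0.006;0 0 0 0 0.006")

```text
time_s: 21.35
position: [0.5538, 0.2817, 0.1225]
tool_rot: [[0.982, 0.19, -0.003], [0.19, -0.982, 0.0], [-0.003, -0.001, -1.0]]
ft_force: [-2.2, 3.2, -2.4]
grip_width: 0.0105
gripper_force: 21.3
```

```bash
python3 - <<'E'
from h import *
np.set_printoptions(precision=4,suppress=True)
s=observe();R=s['tool_rot'];k=(B.T@(s['position']-[0,0,.018]-O2)*1000);print('knob bed',k,'q',np.arctan2(k[1]-60,44-k[0]),'r',np.hypot(k[1]-60,44-k[0]))
print(R.T@(tk(.8)-s['position'])*1000)
E
```

```text
knob bed [  1.5751 104.2978  26.3072] q 0.8069908122885792 r 61.33648328372778
[1.1692 1.253  0.8588]
```

>>> creep_tool(ticks="-0.0032 0.0046 0.0018 0 0.006;-0.0033 0.005 0.0018 0 0.006;-0.0026 0.0052 0.0014 0 0.006;-0.0024 0.0053 0.0013 0 0.006;-0.0017 0.0057 0.0009 0 0.006;-0.0014 0.0058 0.0008 0 0.006;-0.0007 0.0059 0.0004 0 0.006;-0.0003 0.006 0.0002 0 0.006;0 0 0 0 0.006")

```text
time_s: 22.25
position: [0.5472, 0.2353, 0.1141]
tool_rot: [[0.982, 0.189, -0.003], [0.189, -0.982, -0.001], [-0.003, 0.0, -1.0]]
ft_force: [-5.9, -1.6, -1.5]
grip_width: 0.0106
gripper_force: 20.3
```

```bash
python3 - <<'E'
from h import *
np.set_printoptions(precision=4,suppress=True)
s=observe();R=s['tool_rot'];k=(B.T@(s['position']-[0,0,.018]-O2)*1000);print('knob bed',k,'q',np.arctan2(k[1]-60,44-k[0]),'r',np.hypot(k[1]-60,44-k[0]))
E
```

```text
knob bed [-16.1001  60.0908  26.0897] q 0.001511310566412514 r 60.10021162777504
```

>>> creep_tool(ticks="0 0.0015 0 0 0.006;0 0.001 0 0 0.006;0 0 0 0 0.006;0 -0.001 0 0 0.017;0 0 0 0 0.017;-0.0047 0 -0.009 0 0.017;-0.0094 0 -0.02 0 0.02;-0.01 0 -0.04 0 0.03;-0.02 0 -0.04 0 0.03;0 0 0 0 0.03")

```text
time_s: 23.25
position: [0.5052, 0.2263, 0.2298]
tool_rot: [[0.982, 0.19, 0.01], [0.19, -0.982, 0.002], [0.011, 0.0, -1.0]]
ft_force: [0.2, 0.5, 0.4]
grip_width: 0.03
gripper_force: 0.0
```

```bash
python3 - <<'E'
from h import *
np.set_printoptions(precision=2,suppress=True)
w=snap('wrist');C=cloud(w);L=(C-O2)@B*1000;g=w['pixels'].astype(int)
m=(L[...,2]>27)&(L[...,2]<38)&(abs(L[...,1]-70)<40)&(abs(L[...,0])<45)&(g.max(2)<90)
print('knob top',m.sum(),L[m].mean(0) if m.sum() else 0)
m=(abs(L[...,0])<26)&(abs(L[...,1])<70)&(g[...,0]-g[...,2]>8)&(abs(L[...,2]-6)<4);Q=L[m]
A=np.c_[Q[:,:2],np.ones(len(Q))];co=np.linalg.lstsq(A,Q[:,2],rcond=None)[0];print('insert plane',len(Q),co,np.median(Q[:,2]),np.percentile(Q,1,0),np.percentile(Q,99,0))
s=observe();print(s['time_s'],s['position'],s['ft_force'])
E
```

```text
knob top 215 [-14.44  59.89  31.46]
insert plane 6555 [-0.01 -0.    5.7 ] 5.770723654515581 [-25.47 -67.35   2.43] [24.56 69.03  7.74]
23.3 [0.51 0.23 0.23] [ 0.53  0.04 -0.31]
```

The latch knob reads bed (-14, 60), which is fully shut. The julienne insert is flush and the robot is clear, so I'm handing in.

>>> creep_tool(ticks="0 0 0 0 0.03;0 0 0 0 0.03;0 0 0 0 0.03")

```text
time_s: 23.6
position: [0.5051, 0.2261, 0.2224]
tool_rot: [[0.982, 0.19, -0.002], [0.19, -0.982, -0.0], [-0.002, 0.0, -1.0]]
ft_force: [0.1, -0.3, -0.4]
grip_width: 0.0302
gripper_force: 0.0
```

```bash
python3 -c "
from rig import close_job
print(close_job())"
```

```text
the job is handed in; nothing more can be done
None
```

The job is handed in at 23.6 s, verdict not shown: by my camera measurements the plain insert lies flat in the caddy's middle compartment, the julienne insert is flush in the slicer over the pin, the latch is fully shut, and I touched neither the wavy insert nor any bystander.

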